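# Level the circuit board and hold the tester on its test pad

### The arm

A 6-joint arm with a two-finger parallel gripper is mounted at the origin on the work surface. World frame = base frame: x ahead of the robot, y to its left, z up, the work surface at z = 0. Lengths are in m, angles in rad, forces in N, time in s.
With the tool pointing down it reaches from about 0.325 to 0.9 m from the base axis. Payload 6.1 kg.
Tool frame: the origin (TCP) lies midway between the tips of the shut fingers; the grasp point (between the pads) lies 19 mm behind it; z points along the fingers, y is the line along which they close (so a half turn about z gives the same grasp; the last joint's range is limited). The gripper opens to 87 mm and grips with 3 to 60 N. Pads are 19 mm wide; open, the fingers measure 117 mm over their backs; the gripper's body (75 mm by 190 mm) begins 51 mm behind the grasp point.
Start: joints at [1.052, 0.22, 1.526, -0, 1.395, -0.126], TCP at [0.239, 0.577, 0.223] pointing down, gripper open.
Joint ranges: [-2.98, 2.98], [-0.91, 2.08], [0.09, 2.57], [-1.24, 4.39], [0.2, 2.65], [-2.68, 2.68]. Speed limits (rad/s): [2.57, 2.57, 3.01, 3.14, 3.14, 3.14].

### API

Orientations are given as a unit quaternion [w, x, y, z].
In Python, from bench import robot gives the robot as it stands.
- The arm moves only by the shell command python3 -m handwheel 'ROWS'. ROWS is JSON, one flat list of numbers, 7 for each row, row after row: the shift along the tool's x, y, z in m, then the turn, a rotation vector about the tool's x, y, z in rad, then the closure, from -1 (fully open) to 1 (shut). In form: [dx, dy, dz, rx, ry, rz, claw, dx, dy, dz, rx, ry, rz, claw, ...]. A call has 1 to 8 rows; each row shifts and turns the commanded pose from where the row before left it, along the tool's axes as they then stand; what a row does not reach is not made up. A row lasts 1/12 s, in which the tool goes at most 41.7 mm and 7.16 degrees, less where a joint would pass 70% of its speed; a pose out of reach is approached as far as the arm can. A call with a gripper value outside its range is refused whole. The fingers move at their own pace and stop on an object; the grip force is fixed at half the most. Time passes only in rows, so rows that do not move let the fingers close. It gives the time, the measured TCP pose, the force, the opening and the grip force at its end, in the units of the state.
- robot.read_state(): the state, without advancing time (a new reading comes with each control period).
- robot.camera(name): name is "scene" or "top"; returns the picture (480x640x3 uint8, red, green, blue); there is no depth.
- robot.camera_params(name): a dict with "fx", "fy", "cx", "cy" (pixels), "pose" (4x4, takes a point from camera to world coordinates). Camera axes: x right, y down, z forward; pixel columns grow to the right and rows downward; lengths in m; the calibration is good to about 2 mm. A picture is of the moment at which its call begins. camera_params takes no time and is no camera call.
- robot.finish_job(): hands the job in; it is judged then, once.
The state is a dict: "clock": time; "joints": joint angles; "qd": joint speeds; "effort": joint torques, N m; "tool_pos": TCP position; "orientation": TCP orientation; "contact_force": force on the tool from outside, world axes, zero at the start; "wrist_torque": the same for the moment, N m; "gripper_width": opening from 0.0 (shut) to 1.0 (fully open); "grasp_force": force on a finger pad.
Only numpy, scipy, OpenCV 4.12 (cv2) and the standard library are available. Lean on these libraries where they do the work, as an engineer would, in place of code of your own. Each camera call takes 0.05 s, during which the arm holds its last target. There are 200 camera calls.

### The job

Turn the knob of the tilting cradle until the circuit board sits level and leave it so; then take the tester pen from its inclined stand and hold it upright with its spring tip on the round brass test pad, pressed gently so that the tip is about half-way in. Keep the gripper itself off the board, never press hard, and leave the other things on the bench where they are. The program finishes while still holding the pen there, steady, tip on the pad.

Things in the scene. Friction and masses are not known exactly. Their poses are not given: they have to be found in the camera images.
- knob_grip (a point): On the upright axis of the cradle's black tilt knob, 102 mm above the bench. Its bar grip, 44 mm long, 14 thick, stands from 80 to 112 mm above the bench on a round metal skirt 48 mm across. x runs along the bar, y across it, z up. A short white line marks the +x end of the bar; with the board level the bar lies along the cradle, white line towards the board.
- tilt_knob (a joint): Knob angle, rad: grows clockwise seen from above, 0 when the board is level; range -1.9 to 0.85, starts between -1.45 and -0.9. Each rad clockwise raises the knob's side of the platform by 0.08 rad through a cam. Friction about 0.12 N m; it stays where it is left.
- platform (a joint): Tilt of the hinged platform with the board, rad: 0 level, negative when the edge on the knob's side is low (at the start -0.12 to -0.07), positive when it is high. Moved only by the knob.
- board: Green circuit board 124 x 100 x 3 mm fixed on the cradle's platform; origin at the centre of its underside, 58 mm above the bench when level; z its normal, x away from the knob, whose axis is 115 mm from the origin on the -x side. The hinge runs along y at x = +85 mm. Parts on it stand up to 17 mm high. Cradle base 280 x 150 mm.
- test_pad (a point): Centre of the upper face of the test pad, the only round brass pad on the board: 14 mm across in a thin white ring, 1 mm proud, about 62 mm above the bench when level. It lies 12 mm from the board's centre towards the knob and 12 mm to the board's +y side. z is the board's normal. Other pads are small squares.
- pen_grip (a point): Middle of the tester pen's round grip (19 mm across, from 34 mm below to 33 mm above this point), on the pen's axis, 115 mm from the end of the free tip, 36 mm from the butt; z runs along the pen from tip to butt. Below the grip: a collar 29 mm across, a 20 mm barrel, a cone and the thin tip, 22 mm out.
- pen: The black cordless tester pen, 151 mm long, about 70 g (up to a third more or less). Origin at the end of the free tip, z along the pen from tip to butt. At the start its collar (75 to 81 mm from the origin) rests on the mouth of the stand's tube, the pen leaning about 25 degrees with the tube.
- tip_end (a point): End of the pen's brass spring tip, 4 mm thick and rounded; it moves with the tip.
- tip (a joint): How far the spring tip is pushed into the pen, m: 0 free, 0.006 half-way, 0.012 fully in. Spring of 300 N/m: about 1.8 N half-way, 3.6 N fully in.
- stand_mouth (a point): Centre of the mouth of the pen stand's tube, 90 mm above the bench. The stand is a fixed grey block 120 x 84 mm with a steel tube (32 mm outside, 23 inside, 60 long) leaning 25 degrees from upright to the stand's -x side, roughly towards the robot. x, y are the stand's, z up. Draw the pen out along the tube by 80 mm.
Mind the look-alikes: they are no part of the job. What is shaped like the part that bears stand_mouth but blue or green is not meant.

How it is judged:
On the way, in this order (a step that is already met when the one before it is completed fails the run):
1. the board is turned level with the knob while the pen is still in its stand (value of joint platform between -0.022 and 0.022 rad and velocity of joint tilt_knob between -0.05 and 0.05 rad/s and distance between pen_grip and stand_mouth below 0.06 m), for 0.2 s.
2. the pen is drawn clear of its stand (distance between pen_grip and stand_mouth above 0.11 m), for 0.1 s.
At the end, for the whole second after the job is handed in: The pen is still held in the fingers, upright within 7 degrees and still (under 20 mm/s), its tip within 6 mm of the centre of the test pad and in contact with it (0.4 to 4.5 N), the tip pushed 2.5 to 9.5 mm of its 12 mm in, and the board level within 0.022 rad (1.3 degrees) (value of joint platform between -0.022 and 0.022 rad and horizontal distance between tip_end and test_pad below 0.006 m and z of tip_end in the frame of test_pad between -0.003 and 0.003 m and angle between pen_grip's own z axis and vertical below 0.12 rad and value of joint tip between 0.0025 and 0.0095 m and contact force between pen and board between 0.4 and 4.5 N and contact force between the fingers and pen above 1 N and linear speed of pen below 0.02 m/s); the arm keeps its last pose, push and grip.
It fails at once if the pen presses on the board with more than 10 N (contact force between pen and board above 10 N).
It fails at once if the robot itself touches the board (contact force between any of the fingers, the arm and board above 1 N).
It fails at once if another thing on the bench is moved by more than 25 mm (distance of any of spool, flux_bottle, screwdriver, battery, meter, pliers, screw_cup from where it was at the start of the episode above 0.025 m).
It also fails if it takes over 61 s, if anything falls off the work surface, if the arm or the gripper's body presses on something with over 40 N, if the wrist force passes 120 N, or if a joint passes its speed limit or range.

## Working session

There is one attempt and no reset: what is moved stays moved. The work goes in short steps, Python scripts to look and compute and a shell command to move; the robot and the scene stay as the last step left them, time stands still between calls to the robot, and variables do not carry over. Pictures are saved under pics/ and viewed, at most 10 in all, crops included, and the job is handed in when it is done.

```bash
mkdir -p pics; cat > h.py <<'E'
import numpy as np, cv2
from bench import robot
from scipy.spatial.transform import Rotation as R
def pix2(name,uv,z):
    p=robot.camera_params(name);T=np.array(p['pose'])
    d=T[:3,:3]@np.array([(uv[0]-p['cx'])/p['fx'],(uv[1]-p['cy'])/p['fy'],1]);o=T[:3,3]
    return o+d*(z-o[2])/d[2]
def proj(name,P):
    p=robot.camera_params(name);T=np.array(p['pose'])
    q=T[:3,:3].T@(np.array(P)-T[:3,3]);return np.array([p['fx']*q[0]/q[2]+p['cx'],p['fy']*q[1]/q[2]+p['cy']])
def snap(name,f,crop=None,s=1):
    im=cv2.cvtColor(robot.camera(name),cv2.COLOR_RGB2BGR)
    if crop: x0,y0,x1,y1=crop; im=im[y0:y1,x0:x1]
    if s!=1: im=cv2.resize(im,None,fx=s,fy=s,interpolation=cv2.INTER_CUBIC)
    cv2.imwrite(f,im)
def rot(): 
    q=robot.read_state()['orientation'];return R.from_quat([q[1],q[2],q[3],q[0]])
E
python3 - <<'E'
from h import *
snap('top','pics/t0.png');snap('scene','pics/s0.png')
for n in('top','scene'):
  p=robot.camera_params(n);print(n,p['fx'],p['cx'],p['cy'],np.round(p['pose'],3))
s=robot.read_state();print(s)
E
```

```text
top 592.0337832887341 320.49103284203375 235.23736989169706 [[ 0.02  -0.997  0.08   0.354]
 [-1.    -0.018  0.02  -0.033]
 [-0.018 -0.08  -0.997  1.261]
 [ 0.     0.     0.     1.   ]]
scene 495.2147496200759 313.2253745513508 241.28440164820435 [[-0.101  0.74  -0.665  1.025]
 [ 0.995  0.078 -0.064  0.057]
 [ 0.004 -0.668 -0.744  0.754]
 [ 0.     0.     0.     1.   ]]
{'clock': 0.1, 'joints': array([ 1.05191228e+00,  2.21165765e-01,  1.52747784e+00, -7.66217088e-06,
        1.39468773e+00, -1.26104104e-01]), 'qd': array([-0.00131185, -0.00234457, -0.00141006, -0.00135444, -0.00086834,
       -0.00030192]), 'effort': array([ 5.76987186e-04, -4.95943344e+01, -3.88521302e+01,  7.02248910e-02,
        5.15160745e-02, -9.58239389e-05]), 'tool_pos': array([0.23895858, 0.57692289, 0.22154516]), 'orientation': array([-2.71945706e-04,  1.95129240e-01,  9.80777153e-01, -8.25718830e-04]), 'contact_force': array([-0.53000547, -0.33730103, -0.40134624]), 'wrist_torque': array([ 0.02888866, -0.01861322, -0.00034783]), 'grasp_force': 0.0, 'gripper_width': 0.9971195670124214}
```

View pics/t0.png

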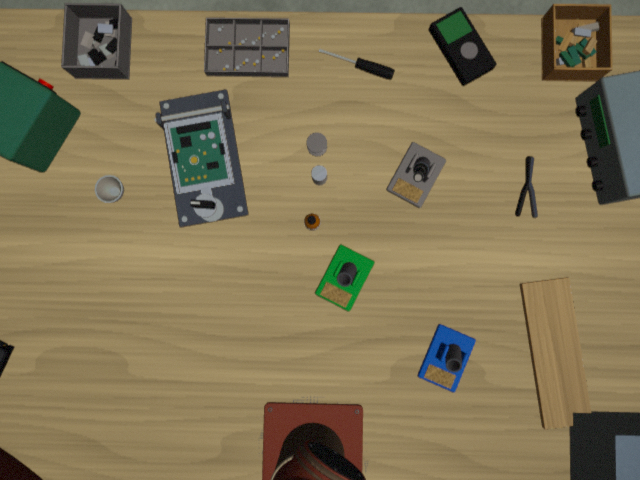

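View pics/s0.png

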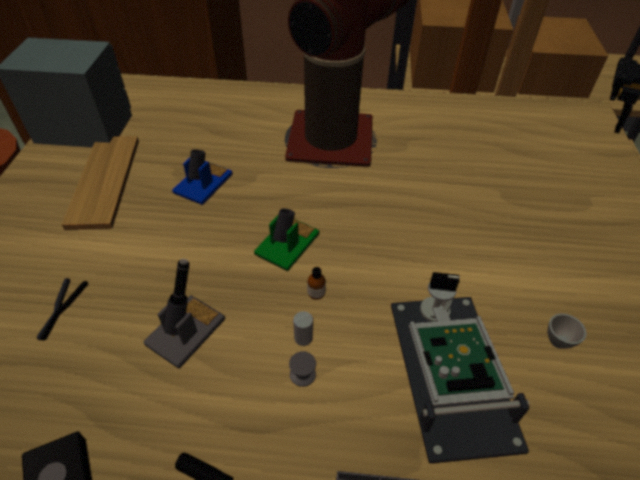

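The top view shows the cradle around (200,160) with its knob at about (205,205), and the grey stand with the pen at about (418,172). The blue and green stands are decoys. The scene view shows the pen butt near (182,265) and the knob near (442,285). I'll enlarge both areas next.

```bash
python3 - <<'E'
from h import *
t=cv2.imread('pics/t0.png');s=cv2.imread('pics/s0.png')
a=cv2.resize(t[85:230,150:250],None,fx=4,fy=4,interpolation=cv2.INTER_CUBIC)
b=cv2.resize(t[135:215,380:455],None,fx=5,fy=5,interpolation=cv2.INTER_CUBIC)
o=np.zeros((600,800,3),np.uint8);o[:580,:400]=a;o[:400,410:785]=b
cv2.imwrite('pics/c0.png',o)
a=cv2.resize(s[265:465,385:535],None,fx=3,fy=3,interpolation=cv2.INTER_CUBIC)
b=cv2.resize(s[250:370,140:230],None,fx=3.8,fy=3.8,interpolation=cv2.INTER_CUBIC)
o=np.zeros((600,800,3),np.uint8);o[:,:450]=a;o[:456,455:455+342]=b
cv2.imwrite('pics/c1.png',o)
E
```

```text
(no output)
```

View pics/c0.png

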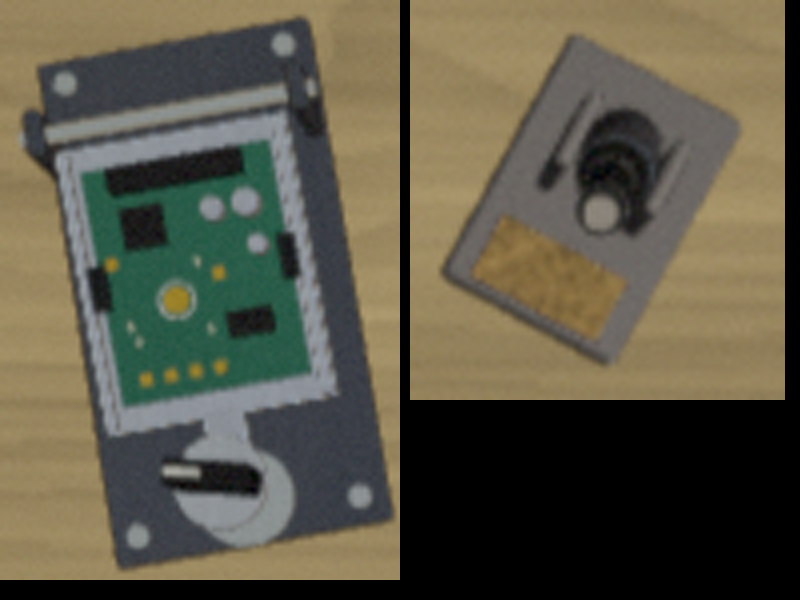

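View pics/c1.png

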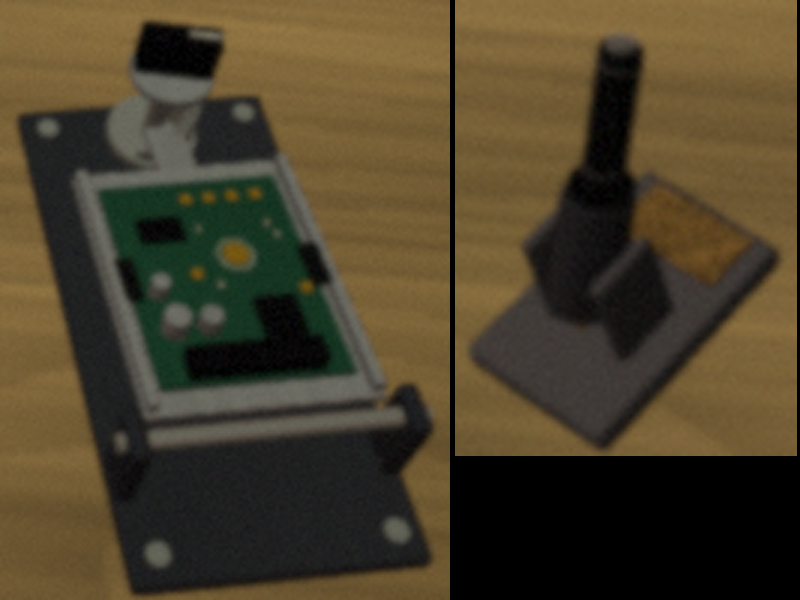

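Crop 0: the pad is at (177,300), and the bar runs from its white end at (163,473) to about (253,481). The pen butt is at (600,213), with stand corners (575,36), (740,125), (608,363) and (446,274). Crop 1 agrees, showing the white mark on the cradle's +y side.

```bash
python3 - <<'E'
from h import *
A=lambda u,v:(150+u/4,85+v/4)
B=lambda u,v:(380+(u-410)/5,135+v/5)
C=[pix2('top',A(*c),.010) for c in[(38,67),(305,17),(393,517),(120,568)]]
ax=(C[0]+C[1]-C[2]-C[3])/2;print('cradle',np.linalg.norm(C[0]-C[1]),np.linalg.norm(ax),'ctr',np.mean(C,0).round(4));
yaw=np.arctan2(ax[1],ax[0]);print('yaw',np.degrees(yaw))
ex=np.array([np.cos(yaw),np.sin(yaw),0]);ey=np.array([-ex[1],ex[0],0])
w=pix2('top',A(163,473),.112);e=pix2('top',A(253,481),.112);print('bar',w,e,np.linalg.norm(w-e))
d=w-e;by=np.arctan2(d[1],d[0]);print('knob angle',-(by-yaw))
k=(w+e)/2;print('knob',k)
for z in(.054,.062):
  pad=pix2('top',A(177,300),z);pp=pad-k;print('pad',pad,'rel knob',pp@ex,pp@ey,'expect .103,.012')
k2=pad-.103*ex-.012*ey;print('knob from pad',k2)
for n in('top','scene'):print(n,proj(n,[*k[:2],.112]),proj(n,[*k2[:2],.112]))
S=[pix2('top',B(*c),.010) for c in[(575,36),(740,125),(608,363),(446,274)]]
ax=(S[0]+S[1]-S[2]-S[3])/2;print('stand',np.linalg.norm(S[0]-S[1]),np.linalg.norm(ax),np.mean(S,0));sy=np.arctan2(ax[1],ax[0]);print('yaw',np.degrees(sy))
sx=np.array([np.cos(sy),np.sin(sy),0])
butt=pix2('top',B(600,213),.159);a=-np.sin(np.radians(25))*sx+np.cos(np.radians(25))*np.array([0,0,1])
g=butt-.036*a;m=butt-.076*a;print('butt',butt,'grip',g,'mouth',m, 'axis',a)
for q in(butt,g,m):print('scene',proj('scene',q),'crop',(proj('scene',q)-[140,250])*3.8+[455,0])
print('pad scene crop',(proj('scene',pad)-[385,265])*3)
E
```

```text
cradle 0.14742274336491604 0.2775787366603741 ctr [0.6174 0.2464 0.01  ]
yaw 11.55405733663019
bar [0.50446515 0.24526815 0.112     ] [0.50128128 0.20080741 0.112     ] 0.044574585897777394
knob angle -1.297651165087689
knob [0.50287322 0.22303778 0.112     ]
pad [0.60255229 0.25542722 0.054     ] rel knob 0.10414655555023192 0.011768150090569817 expect .103,.012
pad [0.600905   0.25351287 0.062     ] rel knob 0.1021492136514529 0.010222523672952698 expect .103,.012
knob from pad [0.50239569 0.22112592 0.062     ]
top [201.99454014 204.24951468] [202.95592553 204.50778482]
scene [443.94919528 274.65700093] [442.75097172 274.33316299]
stand 0.07984695945235891 0.11711955595048164 [ 0.58720815 -0.21067828  0.01      ]
yaw -27.877144639928723
butt [ 0.5541987  -0.19247518  0.159     ] grip [ 0.56764737 -0.19958902  0.12637292] mouth [ 0.58259035 -0.20749329  0.09012061] axis [-0.37357435  0.19760668  0.90630779]
scene [182.54594811 259.92325678] crop [616.67460282  37.70837575]
scene [179.77649    279.16693461] crop [606.15066201 110.83435152]
scene [176.82693804 299.66200096] crop [594.94236455 188.71560367]
pad scene crop [230.08462421 238.12194717]
```

```bash
python3 -m handwheel '[-0.032,-0.019,0,0,0,0,-1,-0.032,-0.019,0,0,0,0,-1,-0.032,-0.019,0,0,0,0,-1,-0.032,-0.019,0,0,0,0,-1,-0.032,-0.019,0,0,0,0,-1,-0.032,-0.019,0,0,0,0,-1,-0.032,-0.019,0,0,0,0,0.1,-0.032,-0.019,0,0,0,0,0.1]'
python3 -m handwheel '[-0.032,-0.019,0,0,0,0,0.1,-0.032,-0.019,0,0,0,0,0.1,-0.032,-0.019,0,0,0,0,0.1,-0.028,-0.018,0,0,0,0,0.1,0,0,0,0,0,0.12,0.1,0,0,0,0,0,0.12,0.1,0,0,0,0,0,0.12,0.1,0,0,0,0,0,0.12,0.1]'
python3 -m handwheel '[0,0,0,0,0,0.12,0.1,0,0,0,0,0,0.12,0.1,0,0,0,0,0,0.12,0.1,0,0,0,0,0,0.12,0.1,0,0,0,0,0,0.12,0.1,0,0,0,0,0,0.12,0.1,0,0,0,0,0,0.05,0.1,0,0,0,0,0,0,0.1]'
python3 - <<'E'
from h import *
s=robot.read_state();print(s['clock'],s['tool_pos'],rot().as_matrix().round(3),s['gripper_width'],s['joints'])
M=rot().as_matrix();print('to knob',M.T@(np.array([.5027,.2222,.086])-s['tool_pos']))
E
```

```text
clock: 0.77
tool_pos: [0.418, 0.3373, 0.2222]
orientation: [-0.0, 0.195, 0.981, -0.0]
contact_force: [0.9, 0.7, 0.3]
gripper_width: 0.92
grasp_force: 0.0
clock: 1.43
tool_pos: [0.5033, 0.2217, 0.222]
orientation: [-0.0, 0.426, 0.905, -0.0]
contact_force: [0.2, -0.8, 0.8]
gripper_width: 0.457
grasp_force: 0.0
clock: 2.1
tool_pos: [0.5031, 0.2222, 0.222]
orientation: [-0.0, 0.733, 0.681, -0.0]
contact_force: [1.1, -0.3, -0.9]
gripper_width: 0.45
grasp_force: 0.0
2.1 [0.50307992 0.22215284 0.2220437 ] [[ 0.074  0.997 -0.001]
 [ 0.997 -0.074 -0.   ]
 [-0.    -0.001 -1.   ]] 0.4496131579465564 [2.72408166e-01 4.24817263e-02 1.72348583e+00 1.98554260e-05
 1.37655858e+00 3.46152721e-01]
to knob [ 5.96330225e-05 -2.62003104e-04  1.36043976e-01]
```

```bash
python3 -m handwheel '[0,0,0.03,0,0,0,0.1,0,0,0.03,0,0,0,0.1,0,0,0.03,0,0,0,0.1,0,0,0.02,0,0,0,0.1,0,0,0.013,0,0,0,0.1,0,0,0.01,0,0,0,0.1,0,0,0.003,0,0,0,0.1,0,0,0,0,0,0,0.1]'
python3 -m handwheel '[0,0,0,0,0,0,1,0,0,0,0,0,0,1,0,0,0,0,0,0,1,0,0,0,0,0,0,1,0,0,0,0,0,0,1,0,0,0,0,0,0,1]'
```

```text
clock: 2.77
tool_pos: [0.5034, 0.2222, 0.0864]
orientation: [-0.0, 0.732, 0.681, -0.0]
contact_force: [0.3, 0.1, 0.6]
gripper_width: 0.452
grasp_force: 0.0
clock: 3.27
tool_pos: [0.5042, 0.2224, 0.0873]
orientation: [0.0, 0.732, 0.681, 0.001]
contact_force: [1.3, -1.0, 1.9]
gripper_width: 0.156
grasp_force: 30.0
```

```bash
python3 -m handwheel '[0,0,0,0,0,0.09,1,0,0,0,0,0,0.09,1,0,0,0,0,0,0.09,1,0,0,0,0,0,0.09,1,0,0,0,0,0,0.09,1,0,0,0,0,0,0.09,1,0,0,0,0,0,0.09,1,0,0,0,0,0,0.09,1]'
python3 -m handwheel '[0,0,0,0,0,0.09,1,0,0,0,0,0,0.09,1,0,0,0,0,0,0.09,1,0,0,0,0,0,0.09,1,0,0,0,0,0,0.09,1,0,0,0,0,0,0.09,1,0,0,0,0,0,0.03,1,0,0,0,0,0,0,1]'
python3 -m handwheel '[0,0,0,0,0,0,1,0,0,0,0,0,0,1,0,0,0,0,0,0,1,0,0,0,0,0,0,0.1,0,0,0,0,0,0,0.1,0,0,0,0,0,0,0.1,0,0,0,0,0,0,0.1,0,0,0,0,0,0,0.1]'
python3 -m handwheel '[0,0,-0.01,0,0,0,0.1,0,0,-0.02,0,0,0,0.1,0,0,-0.03,0,0,0,0.1,0,0,-0.04,0,0,0,0.1,0,0,-0.04,0,0,0,0.1,-0.04,0,0,0,0,0,0.1,-0.04,0,0,0,0,0,0.1,-0.04,0,0,0,0,0,0.1]'
python3 - <<'E'
from h import *
snap('top','pics/t1.png');s=robot.read_state();M=rot().as_matrix();print(s['tool_pos'],M.round(3),s['joints'])
t=cv2.imread('pics/t1.png')
cv2.imwrite('pics/t1c.png',cv2.resize(t[80:230,140:290],None,fx=4,fy=4,interpolation=cv2.INTER_CUBIC))
E
```

```text
clock: 3.93
tool_pos: [0.5019, 0.2233, 0.0872]
orientation: [-0.001, 0.926, 0.378, -0.001]
contact_force: [-8.7, 3.9, 8.4]
gripper_width: 0.158
grasp_force: 30.0
clock: 4.6
tool_pos: [0.501, 0.2251, 0.0872]
orientation: [-0.002, 0.995, 0.104, -0.002]
contact_force: [-10.6, 9.2, 9.6]
gripper_width: 0.159
grasp_force: 30.0
clock: 5.27
tool_pos: [0.5035, 0.2219, 0.0865]
orientation: [0.0, 0.995, 0.104, -0.0]
contact_force: [-0.0, 0.4, -0.8]
gripper_width: 0.419
grasp_force: 0.0
clock: 5.93
tool_pos: [0.3856, 0.197, 0.2281]
orientation: [-0.0, 0.995, 0.104, 0.001]
contact_force: [-0.0, -0.3, 1.4]
gripper_width: 0.447
grasp_force: 0.0
[0.37699546 0.19550278 0.22529479] [[ 0.978  0.208 -0.007]
 [ 0.208 -0.978 -0.002]
 [-0.007  0.    -1.   ]] [ 2.91966171e-01 -2.77368420e-01  2.00822154e+00  3.43398285e-04
  1.41753338e+00  1.65305276e+00]
```

View pics/t1c.png

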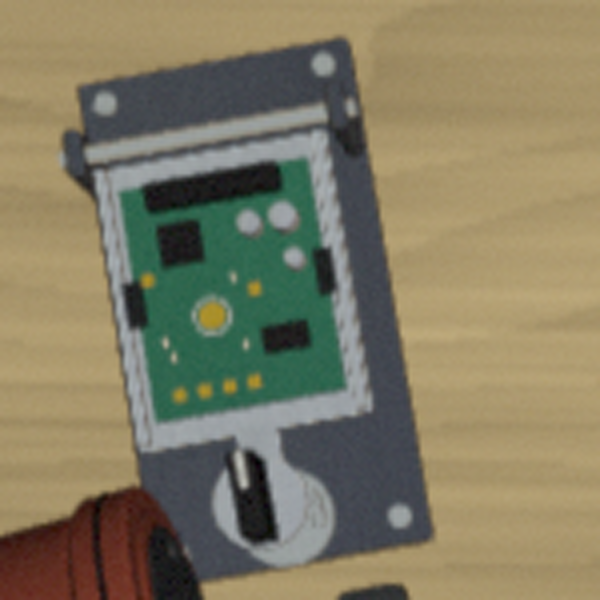

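The bar now lies along the cradle with its white end towards the board. The bar slope is about 0.18 and the base slope about 0.19, so the board is level. The pad is at crop (212,316), which is pixel (193,159).

```bash
cat >> h.py <<'E'
A25=np.array([-.3736,.1976,.9063])
G=np.array([.5678,-.1990,.1264])
y_=np.array([np.cos(np.radians(-117.9)),np.sin(np.radians(-117.9)),0])
RT=np.stack([np.cross(y_,-A25),y_,-A25],1)
E
python3 - <<'E'
from h import *
print('pad',pix2('top',(193,159),.062))
s=robot.read_state();M=rot().as_matrix()
print('rv',(R.from_matrix(M.T@RT)).as_rotvec())
pre=G+.075*A25
print('d after turn',RT.T@(pre-s['tool_pos']),'d now',M.T@(pre-s['tool_pos']))
E
```

```text
pad [0.60295205 0.25617687 0.062     ]
rv [-0.14935159  0.42492471  0.68603642]
d after turn [0.27833214 0.25937885 0.16386649] d now [0.0804077  0.40524123 0.03046562]
```

```bash
python3 -m handwheel '[0.007,0.036,0,0,0,0,-1,0.007,0.036,0,0,0,0,-1,0.007,0.036,0,0,0,0,-1,0.007,0.036,0,0,0,0,-1,0.007,0.036,0,0,0,0,-1,0.007,0.036,0,0,0,0,-1,0.007,0.036,0,0,0,0,-1,0.007,0.036,0,0,0,0,-1]'
python3 -m handwheel '[0.008,0.036,0,0,0,0,-1,0.008,0.036,0,0,0,0,-1,0.008,0.036,0,0,0,0,-1,0,0.009,0,0,0,0,-1,0,0,0,-0.0187,0.0531,0.0858,-1,0,0,0,-0.0187,0.0531,0.0858,-1,0,0,0,-0.0187,0.0531,0.0858,-1,0,0,0,-0.0187,0.0531,0.0858,-1]'
python3 -m handwheel '[0,0,0,-0.0187,0.0531,0.0858,-1,0,0,0,-0.0187,0.0531,0.0858,-1,0,0,0,-0.0187,0.0531,0.0858,-1,0,0,0,-0.0187,0.0531,0.0858,-1,0,0,0,0,0,0,-1,0,0,0,0,0,0,-1]'
python3 - <<'E'
from h import *
s=robot.read_state();M=rot().as_matrix()
print('rv',(R.from_matrix(M.T@RT)).as_rotvec(),s['joints'])
print('to grasp TCP',M.T@(G-.019*A25-s['tool_pos']))
snap('scene','pics/s2.png',(90,190,290,340),4)
for q in(s['tool_pos'],G,G+.036*A25):print((proj('scene',q)-[90,190])*4)
E
```

```text
clock: 6.65
tool_pos: [0.501, -0.0749, 0.2275]
orientation: [0.0, 0.995, 0.104, 0.001]
contact_force: [0.6, 0.4, 0.7]
gripper_width: 0.954
grasp_force: 0.0
clock: 7.32
tool_pos: [0.5481, -0.1826, 0.2271]
orientation: [0.026, 0.991, -0.07, 0.11]
contact_force: [0.4, -0.1, 0.1]
gripper_width: 0.997
grasp_force: 0.0
clock: 7.82
tool_pos: [0.5477, -0.1815, 0.2269]
orientation: [0.051, 0.947, -0.235, 0.212]
contact_force: [0.3, -0.8, 0.5]
gripper_width: 1.001
grasp_force: 0.0
rv [-0.00408195 -0.00406953  0.00022724] [-0.44967384 -0.23447857  2.03282099 -0.01491884  0.90300907  1.6135337 ]
to grasp TCP [-0.01945679  0.00653174  0.12091394]
[368.67382254 149.81406184]
[360.43414531 357.05304111]
[371.54168469 280.0689063 ]
```

View pics/s2.png

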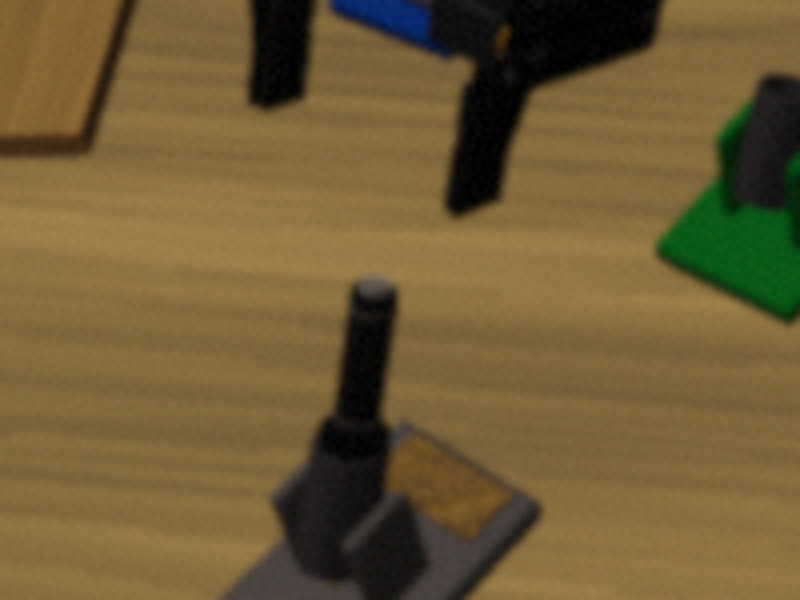

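The butt is at (375,290) and the fingertips at (277,100) and (475,208). Relative to the tips, the pen sits within 2 mm of the estimate. I'll adjust slightly, then slide down along the pen's axis.

```bash
python3 - <<'E'
from h import *
G=np.array([.5685,-.2003,.1258])
s=robot.read_state();M=rot().as_matrix()
print('to grasp TCP',RT.T@(G-.019*A25-s['tool_pos']))
E
```

```text
to grasp TCP [-0.01896675  0.00667899  0.12217478]
```

```bash
python3 -m handwheel '[-0.010,0.003,0,-0.004,-0.004,0,-1,-0.009,0.0037,0,0,0,0,-1,0,0,0.02,0,0,0,-1,0,0,0.025,0,0,0,-1,0,0,0.025,0,0,0,-1,0,0,0.025,0,0,0,-1,0,0,0.017,0,0,0,-1,0,0,0.010,0,0,0,-1]'
python3 -m handwheel '[0,0,0,0,0,0,-1,0,0,0,0,0,0,-1]'
python3 - <<'E'
from h import *
snap('scene','pics/s3.png',(90,190,290,340),4)
E
```

```text
clock: 8.53
tool_pos: [0.5739, -0.2042, 0.1046]
orientation: [0.052, 0.948, -0.237, 0.208]
contact_force: [-0.7, 0.6, -0.4]
gripper_width: 1.004
grasp_force: 0.0
clock: 8.7
tool_pos: [0.575, -0.2044, 0.1075]
orientation: [0.052, 0.947, -0.237, 0.21]
contact_force: [-0.2, 0.4, 0.4]
gripper_width: 0.999
grasp_force: 0.0
```

View pics/s3.png

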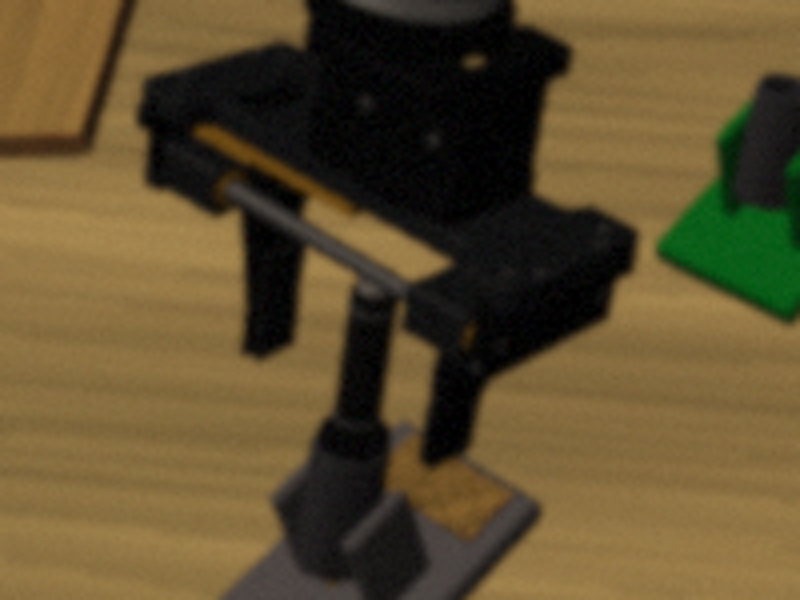

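The pen stands between the fingers: the tips' midpoint is (361,402) and the pen axis passes about (357,402). Now I close.

```bash
python3 -m handwheel '[0,0,0,0,0,0,1,0,0,0,0,0,0,1,0,0,0,0,0,0,1,0,0,0,0,0,0,1,0,0,0,0,0,0,1,0,0,0,0,0,0,1,0,0,0,0,0,0,1,0,0,0,0,0,0,1]'
python3 -m handwheel '[0,0,0,0,0,0,1,0,0,0,0,0,0,1]'
```

```text
clock: 9.42
tool_pos: [0.5755, -0.2043, 0.1079]
orientation: [0.052, 0.947, -0.237, 0.211]
contact_force: [-0.6, -0.3, 0.0]
gripper_width: 0.48
grasp_force: 0.0
clock: 9.58
tool_pos: [0.5755, -0.2043, 0.1079]
orientation: [0.052, 0.947, -0.237, 0.211]
contact_force: [-0.9, -0.0, 0.4]
gripper_width: 0.326
grasp_force: 0.0
```

```bash
python3 -m handwheel '[0,0,0,0,0,0,1,0,0,0,0,0,0,1,0,0,0,0,0,0,1,0,0,0,0,0,0,1]'
```

```text
clock: 9.92
tool_pos: [0.5758, -0.2043, 0.108]
orientation: [0.052, 0.947, -0.237, 0.211]
contact_force: [1.4, 0.9, -0.4]
gripper_width: 0.213
grasp_force: 30.0
```

```bash
python3 -m handwheel '[0,0,-0.006,0,0,0,1,0,0,-0.012,0,0,0,1,0,0,-0.015,0,0,0,1,0,0,-0.018,0,0,0,1,0,0,-0.018,0,0,0,1,0,0,-0.018,0,0,0,1,0,0,-0.018,0,0,0,1,0,0,-0.015,0,0,0,1]'
python3 -m handwheel '[0,0,-0.01,0,0,0,1,0,0,0,0,-0.06,0,1,0,0,0,0,-0.08,0,1,0,0,0,0,-0.08,0,1,0,0,0,0,-0.08,0,1,0,0,0,0,-0.08,0,1,0,0,0,0,-0.05,0,1,0,0,0,0,0,0,1]'
python3 - <<'E'
from h import *
snap('scene','pics/s4.png',(60,120,330,320),2.95)
s=robot.read_state();M=rot().as_matrix();print(s['tool_pos'],M.round(4),s['joints'],s['gripper_width'])
Mt=np.diag([1,-1,-1.]);f=M[:,0].copy();f[2]=0;f/=np.linalg.norm(f);z=np.array([0,0,-1.]);Mt=np.stack([f,np.cross(z,f),z],1)
print('rv',R.from_matrix(M.T@Mt).as_rotvec(),'d',Mt.T@(np.array([.602,.2555,.24])-s['tool_pos']))
for l in(0,-.096,.055):print((proj('scene',s['tool_pos']-l*-1*-M[:,2]*-1*-1)-[60,120])*2.95)
E
```

```text
clock: 10.58
tool_pos: [0.5299, -0.1803, 0.2178]
orientation: [0.052, 0.947, -0.237, 0.211]
contact_force: [0.5, 0.2, 0.0]
gripper_width: 0.212
grasp_force: 30.0
clock: 11.25
tool_pos: [0.5275, -0.1794, 0.225]
orientation: [0.0, 0.97, -0.243, 0.002]
contact_force: [-0.6, -0.0, -1.7]
gripper_width: 0.212
grasp_force: 30.0
[ 0.52720808 -0.17897388  0.22479074] [[ 8.822e-01 -4.708e-01  5.900e-03]
 [-4.708e-01 -8.822e-01 -2.500e-03]
 [ 6.400e-03 -6.000e-04 -1.000e+00]] [-4.69186078e-01  5.09908233e-02  1.70947259e+00  4.44208805e-04
  1.37475759e+00  1.59174086e+00] 0.21317590119936633
rv [-5.69597055e-04 -6.36110282e-03  1.81163887e-06] d [-0.13857434 -0.41851946 -0.01520926]
[377.34871381 290.97436042]
[408.51304363 413.06540668]
[356.63618289 209.82984086]
```

View pics/s4.png

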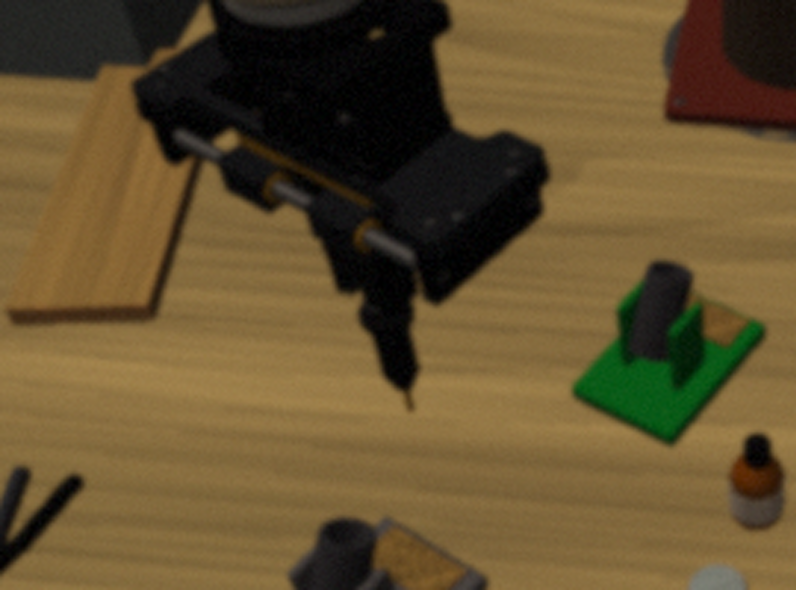

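The pen is held upright in line with the fingers and clear of the stand, with its tip at (411,408) against a predicted (413,416). Next I carry it over the pad.

```bash
python3 -m handwheel '[-0.006,-0.018,-0.004,0,-0.006,0,1,-0.011,-0.033,-0.004,0,0,0,1,-0.011,-0.034,-0.004,0,0,0,1,-0.011,-0.034,-0.003,0,0,0,1,-0.011,-0.034,0,0,0,0,1,-0.011,-0.034,0,0,0,0,1,-0.011,-0.034,0,0,0,0,1,-0.011,-0.034,0,0,0,0,1]'
python3 -m handwheel '[-0.011,-0.034,0,0,0,0,1,-0.011,-0.034,0,0,0,0,1,-0.011,-0.034,0,0,0,0,1,-0.011,-0.034,0,0,0,0,1,-0.011,-0.0195,0,0,0,0,1,-0.0116,-0.008,0,0,0,0,1,0,0,0,0,0,0,1,0,0,0,0,0,0,1]'
python3 - <<'E'
from h import *
s=robot.read_state();M=rot().as_matrix();print(s['tool_pos'],M.round(4),s['gripper_width'])
f=M[:,0].copy();f[2]=0;f/=np.linalg.norm(f);z=np.array([0,0,-1.]);Mt=np.stack([f,np.cross(z,f),z],1)
print('rv',R.from_matrix(M.T@Mt).as_rotvec(),'d',Mt.T@(np.array([.602,.2555,.20])-s['tool_pos']))
E
```

```text
clock: 11.97
tool_pos: [0.5729, 0.0874, 0.2408]
orientation: [-0.0, 0.97, -0.242, 0.002]
contact_force: [0.5, -1.0, -0.6]
gripper_width: 0.209
grasp_force: 30.0
clock: 12.63
tool_pos: [0.5908, 0.261, 0.2406]
orientation: [0.0, 0.97, -0.242, 0.001]
contact_force: [0.0, 0.1, -1.1]
gripper_width: 0.208
grasp_force: 30.0
[0.59077476 0.261013   0.24064937] [[ 8.831e-01 -4.693e-01  1.700e-03]
 [-4.693e-01 -8.831e-01 -7.000e-04]
 [ 1.800e-03 -2.000e-04 -1.000e+00]] 0.20836904198665615
rv [-1.50395641e-04 -1.83240138e-03  1.37792629e-07] d [ 0.01249959 -0.00039915  0.04064937]
```

```bash
python3 -m handwheel '[0.0062,0,0.01,0,-0.0018,0,1,0.0063,-0.0004,0.015,0,0,0,1,0,0,0.015,0,0,0,1,0,0,0.010,0,0,0,1,0,0,0,0,0,0,1,0,0,0,0,0,0,1]'
python3 - <<'E'
from h import *
s=robot.read_state();print(s['tool_pos'],s['orientation'])
snap('scene','pics/s5.png',(395,230,515,320),6.6)
for P in([.602,.2555,.062],[*s['tool_pos'][:2],s['tool_pos'][2]-.093],s['tool_pos']):print((proj('scene',P)-[395,230])*6.6)
E
```

```text
clock: 13.13
tool_pos: [0.6025, 0.2544, 0.189]
orientation: [0.0, 0.97, -0.243, -0.001]
contact_force: [-0.1, 0.9, -1.3]
gripper_width: 0.209
grasp_force: 30.0
[0.60252937 0.25443716 0.18899695] [ 3.55883866e-04  9.69997407e-01 -2.43111239e-01 -1.35215354e-03]
[449.04691663 759.64299788]
[478.28410399 686.1835392 ]
[582.56991051 452.83878632]
```

View pics/s5.png

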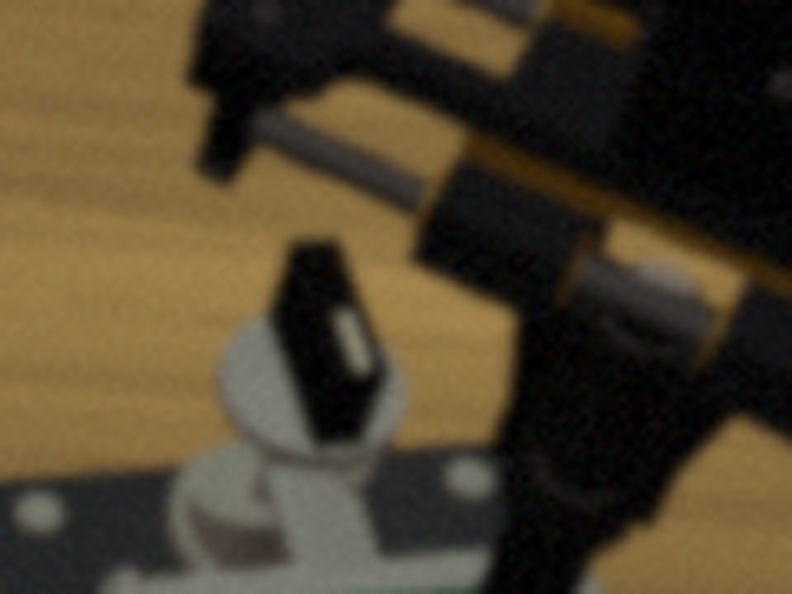

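The crop missed the pad, showing only the knob and the gripper holding the pen. I'll locate the pad by colour in code and use the last picture once the tip is close.

```bash
python3 -m handwheel '[0,0,0.008,0,0,0,1,0,0,0.008,0,0,0,1,0,0,0.004,0,0,0,1,0,0,0,0,0,0,1,0,0,0,0,0,0,1]'
python3 - <<'E'
from h import *
snap('scene','pics/s6f.png');s=robot.read_state();print(s['tool_pos'])
for f in('pics/t1.png','pics/s6f.png'):
  im=cv2.imread(f);h=cv2.cvtColor(im,cv2.COLOR_BGR2HSV)
  m=cv2.inRange(h,(12,130,90),(28,255,255))
  n,l,st,c=cv2.connectedComponentsWithStats(m)
  x0,y0,x1,y1=(160,110,240,200) if 't1' in f else(400,310,520,420)
  print(f,[(c[i].round(1),st[i][4]) for i in range(1,n) if st[i][4]>5 and x0<c[i][0]<x1 and y0<c[i][1]<y1])
print(proj('scene',[.602,.2555,.062]),proj('scene',[*s['tool_pos'][:2],s['tool_pos'][2]-.093]))
im=cv2.imread('pics/s6f.png');cv2.imwrite('pics/s6.png',cv2.resize(im[300:400,410:543],None,fx=6,fy=6,interpolation=cv2.INTER_CUBIC))
E
```

```text
clock: 13.6
tool_pos: [0.6026, 0.2557, 0.1702]
orientation: [-0.0, 0.97, -0.242, -0.001]
contact_force: [-0.4, -0.3, -1.7]
gripper_width: 0.212
grasp_force: 30.0
[0.60296484 0.25579205 0.17075025]
pics/t1.png [(array([176.1, 150.1]), np.int32(8)), (array([203. , 151.7]), np.int32(7)), (array([192.5, 158.6]), np.int32(31)), (array([197.1, 176.1]), np.int32(8)), (array([203.3, 175. ]), np.int32(7)), (array([191. , 177.3]), np.int32(7))]
pics/s6f.png [(array([448., 326.]), np.int32(9)), (array([456. , 325.5]), np.int32(8)), (array([463.1, 324.9]), np.int32(8)), (array([464.8, 346. ]), np.int32(52)), (array([451.6, 352.9]), np.int32(11)), (array([488., 358.]), np.int32(9))]
[463.03741161 345.09742392] [465.61208482 340.48226126]
```

View pics/s6.png

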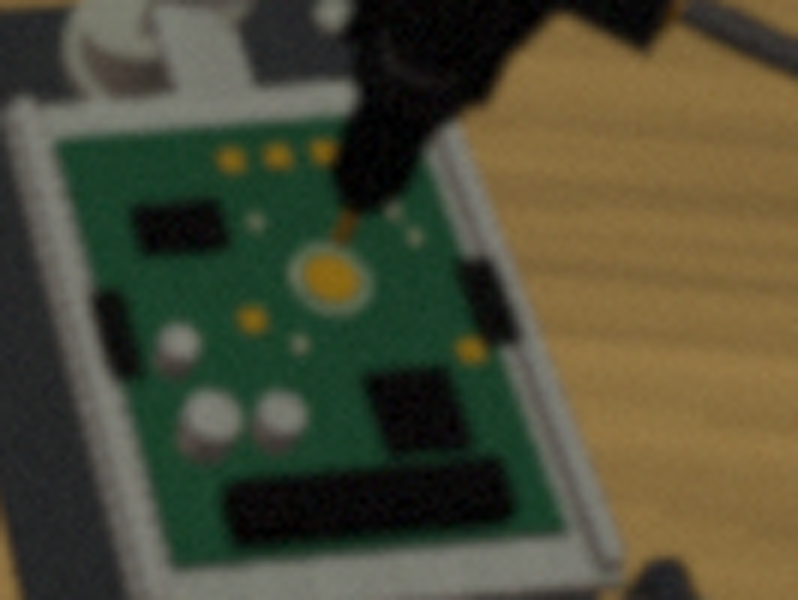

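The pad is at (332,276) and the pen tip at (340,240), hovering just above it. Both match the predictions within 1 px once the known camera bias is applied, so I lower straight down in steps and average the force.

```bash
cat > f.py <<'E'
from h import *
v=[]
for i in range(12):
    robot.camera('scene');s=robot.read_state();v.append([*s['tool_pos'],*s['contact_force']])
v=np.array(v);print('AVG',s['clock'],v.mean(0).round(4),'se',v[:,5].std()/12**.5)
E
python3 f.py
python3 -m handwheel '[-0.0005,0,0.004,0,0,0,1,-0.0005,0,0.004,0,0,0,1,0,0,0.004,0,0,0,1,0,0,0.002,0,0,0,1,0,0,0,0,0,0,1,0,0,0,0,0,0,1]';python3 f.py
python3 -m handwheel '[0,0,0.002,0,0,0,1,0,0,0.002,0,0,0,1,0,0,0,0,0,0,1,0,0,0,0,0,0,1]'; python3 f.py
```

```text
AVG 14.25 [ 0.6031  0.2558  0.1711  0.0346  0.2013 -0.8452] se 0.10839736486775793
clock: 14.75
tool_pos: [0.6019, 0.2561, 0.1564]
orientation: [-0.0, 0.97, -0.242, -0.0]
contact_force: [-0.7, -0.4, 0.4]
gripper_width: 0.208
grasp_force: 30.0
AVG 15.35 [ 0.6022  0.2562  0.1569 -0.1588  0.1049 -0.7453] se 0.18162941223905638
clock: 15.68
tool_pos: [0.6021, 0.2562, 0.1527]
orientation: [-0.0, 0.97, -0.242, -0.0]
contact_force: [0.3, 0.1, 0.6]
gripper_width: 0.209
grasp_force: 30.0
AVG 16.2833 [ 0.6021  0.2562  0.1529 -0.2592 -0.243   0.4166] se 0.1601182086767842
```

```bash
python3 -m handwheel '[0,0,0.001,0,0,0,1,0,0,0.001,0,0,0,1,0,0,0,0,0,0,1,0,0,0,0,0,0,1]'; python3 f.py; python3 f.py
```

```text
clock: 16.62
tool_pos: [0.6021, 0.2562, 0.1508]
orientation: [-0.0, 0.97, -0.242, -0.0]
contact_force: [0.4, 0.1, 0.8]
gripper_width: 0.215
grasp_force: 30.0
AVG 17.2167 [ 0.6021  0.2562  0.1508 -0.0589  0.09    0.8879] se 0.11223479103503181
AVG 17.8167 [ 0.6021  0.2562  0.1508  0.0468 -0.3394  0.7481] se 0.1624285406654476
```

The measured force is about 1.6 N, which puts the tip about 5.5 mm in. The pose is steady, so I hand in.

```bash
python3 -c "
from bench import robot
print(robot.finish_job())"
```

```text
the job is handed in; nothing more can be done
None
```

I handed the job in with the board turned level and the pen held upright on the test pad, pressing with about 1.6 N (tip about 5.5 mm in); the program gave no verdict back.

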